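# Seat a keyed drive flange on its assembly fixture

### The job

On the blue assembly fixture, turn the aluminium drive flange by pushing its red stud round with a fingertip, either way, until the notch in its rim lies over the yellow key, then press down on the middle of its hub until the flange is fully home with the key in the notch, and move clear. Do not lift the flange, and leave the cartons, spanner and tape roll beside it where they are.

Things in the scene. Friction and masses are not known exactly. Their poses are not given: they have to be found in the camera images.
- fixture: Fixed blue square base plate, 150 x 150 x 12 mm. Origin at the centre of its underside (bench height), on the axis about which the flange turns; z up, x points from the axis to the yellow key; its yaw may be anything. On it stand a central spigot 20 mm across (top 46 mm above the bench), a dark steel seat ring (88 mm across, top 34 mm above the bench) and the key.
- key (a point): Point on top of the yellow key, 53 mm from the axis and 44 mm above the bench. The key is a fixed radial bar 9 mm wide with a rounded top, reaching from 47 to 73 mm from the axis, so its outer end shows beyond the rim of the flange.
- flange: Loose aluminium disc, 124 mm across, 0.4 kg, plate 8 mm thick; its 36 mm hub is blind-bored over the spigot (0.8 mm play all round) and turns freely. Origin on the axis at the plate's underside; z up, x to the notch. Underside 47 mm above the bench at the start (level, on the sleeve, 3 mm over the key), 34 mm fully home (on the seat ring). Starts turned at least 0.7 rad away from the key.
- notch (a point): Middle of the rim notch at the plate's top face, 53 mm from the flange's axis. The notch is a radial slot 13 mm wide, open at the rim and 17 mm deep; a yellow line on the plate points at it.
- stud (a point): Centre of the top of the red upright stud, 12 mm in diameter and 18 mm tall above the plate, 50 mm from the flange's axis, diametrically opposite the notch. Push its side to turn the flange.
- hub_top (a point): Centre of the flat top of the hub, the place to press: 36 mm in diameter, 12 mm above the plate's top face, on the axis. Starts 67 mm above the bench, 54 mm when fully home.
- sleeve (a joint): Travel in m of the brass friction sleeve round the spigot (outer diameter 66 mm) that carries the flange: 0 = up as at the start, 0.013 = down, flange home. It moves down when the flange is pressed with about 5 N or more, and stays where it is left. If notch and key are not in line the plate lands on the key after about 3 mm and goes no farther.
- carton_a: Bystander: orange bearing carton, 54 x 54 x 25 mm, loose, beyond the fixture. Origin at the centre of its underside.
- carton_b: Bystander: black bearing carton, 54 x 54 x 24 mm, loose, beyond the fixture. Origin at the centre of its underside.
- spanner: Bystander: combination spanner lying flat, 25 x 170 x 8 mm, loose, to the right of the fixture. Origin at the centre of its underside.
- tape: Bystander: roll of blue masking tape, 84 x 105 x 48 mm, loose, to the left of the fixture. Origin at the centre of its underside.

How it is judged (in metres and radians):
At the end, for the whole second after the job is handed in: The flange lies home and at rest: underside of its plate less than 35.8 mm above the fixture's underside (34 mm is fully home), notch within 5 mm of the key, tilted less than 0.04 rad, sleeve down by more than 11 mm (z of flange in the frame of fixture below 0.0358 m and horizontal distance between notch and key below 0.005 m and angle between flange's own z axis and vertical below 0.04 rad and value of joint sleeve above 0.011 m and linear speed of flange below 0.02 m/s); the robot touches nothing.
It fails at once if the flange is lifted by more than 7 mm (z of flange in the frame of fixture above 0.054 m).
It fails at once if the orange carton is moved by more than 20 mm (distance of carton_a from where it was at the start of the episode above 0.02 m).
It fails at once if the black carton is moved by more than 20 mm (distance of carton_b from where it was at the start of the episode above 0.02 m).
It fails at once if the spanner is moved by more than 20 mm (distance of spanner from where it was at the start of the episode above 0.02 m).
It fails at once if the tape roll is moved by more than 20 mm (distance of tape from where it was at the start of the episode above 0.02 m).
It also fails if it takes over 42 s, if anything falls off the work surface, if the arm or the gripper's body presses on something with over 40 N, if the wrist force passes 120 N, or if a joint passes its speed limit or range.

### The arm

A 6-joint arm with a two-finger parallel gripper is mounted at the origin on a cart in front of the work surface, level with it; the furniture and walls round the work are solid. World frame = base frame: x ahead of the robot, y to its left, z up, the work surface at z = 0. Lengths are in mm, angles in rad, forces in N, time in s.
With the tool pointing down it reaches from about 350 to 975 mm from the base axis. Payload 7.1 kg.
Tool frame: the origin (TCP) lies midway between the tips of the shut fingers; the grasp point (between the pads) lies 19 mm behind it (ctrl.grip_point_offset is the distance from the TCP to the grasp point, in mm); z points along the fingers, y is the line along which they close (so a half turn about z gives the same grasp; the last joint's range is limited). The gripper opens to 88 mm and grips with 3 to 60 N. Pads are 20 mm wide; open, the fingers measure 115 mm over their backs; the gripper's body (75 mm by 178 mm) begins 61 mm behind the grasp point.
Start: joints at [1.151, 0.423, 1.63, -0, 1.089, -0.019], TCP at [243.814, 575.464, 196.975] pointing down, gripper open.
Joint ranges: [-3, 3], [-0.9, 2.11], [0.09, 2.58], [-1.31, 4.45], [0.11, 2.69], [-2.54, 2.54]. Speed limits (rad/s): [2.39, 2.39, 3.01, 3.14, 3.14, 3.14].

### API

Orientations are given as a rotation vector (axis times angle).
In Python, from workcell import get_obs, optics, close_job, spotter, ctrl gives the robot as it stands. The module is installed in compiled form; this text tells all that it offers.
- The arm moves only by the tool move_arm, never from a script. Its argument "rows" is a list of rows, each a list of 5 numbers: the shift along the tool's x, y, z in cm, then the turn about the tool's z in degrees, then the opening in per cent of the stroke, from 0 (shut) to 100 (fully open). A call has 1 to 10 rows; each row shifts and turns the commanded pose from where the row before left it, along the tool's axes as they then stand; what a row does not reach is not made up. A row lasts 1/8 s, in which the tool goes at most 62.5 mm and 10.7 degrees, less where a joint would pass 70% of its speed; a pose out of reach is approached as far as the arm can. A call with a gripper value outside its range is refused whole. The fingers move at their own pace and stop on an object; the grip force is fixed at half the most. Time passes only in rows, so rows that do not move let the fingers close. It gives the time, the measured TCP pose, the force, the opening and the grip force at its end, in the units of the state.
- get_obs(): the state, without advancing time (a new reading comes with each control period).
- optics.get_image(name): name is "scene" or "top" or "wrist"; returns the picture (480x640x3 uint8, blue, green, red); there is no depth.
- optics.calibration(name): a dict with "camera_matrix" (3x3 intrinsics, pixels), "distortion" ([k1, k2, p1, p2, k3] as OpenCV has them; the pictures are not rectified), "xyz" and "orientation" of the camera in the world. Camera axes: x right, y down, z forward; pixel columns grow to the right and rows downward; lengths in mm; the calibration is good to about 2 mm. A picture is of the moment at which its call begins: read the wrist's pose just before it. calibration takes no time and is no camera call; for the wrist camera it gives the pose at the moment of the call.
- close_job(): hands the job in; it is judged then, once.
Trained networks look in the newest picture that a camera, given by its name, has taken for a name from the list of things; names that differ only in an ending like _2 or _b are one class to them, and where a whole thing is asked for, a point or a joint stands for the part that bears it (a point fixed in the world has none). Each returns a list of dicts, best first, with "conf" (0 to 1); they miss things now and then, are a little off and sometimes report something else, mostly with a low value. They report only what shows in the picture. A call takes as long as a camera call.
- spotter.find_in(camera, label): "point" ([column, row] in pixels, amid what is visible of it).
- spotter.regions_of(camera, label): "region" (480x640 bool, what is visible of it) and "point" ([column, row] in pixels, amid what is visible of it).
The state is a dict: "t": time; "qpos": joint angles; "qvel": joint speeds; "joint_torque": joint torques, N m; "ee_pos": TCP position; "orientation": TCP orientation; "ft_force": force on the tool from outside, world axes, zero at the start; "moment": the same for the moment, N m; "width": finger opening in mm; "grasp_force": force on a finger pad.
Only numpy, scipy, OpenCV 4.12 (cv2) and the standard library are available. Lean on these libraries where they do the work, as an engineer would, in place of code of your own. Each camera call takes 0.05 s, during which the arm holds its last target. There are 200 camera calls.

## Working session

There is one attempt and no reset: what is moved stays moved. The work goes in short steps, Python scripts to look and compute and a tool call to move; the robot and the scene stay as the last step left them, time stands still between calls to the robot, and variables do not carry over. Pictures are saved under pics/ and viewed, at most 13 in all, crops included, and the job is handed in when it is done.

Besides the shell and the picture viewer there is one more tool, called after "Call:" by a JSON object that holds its "name" and its "arguments", one argument or row to a line. move_arm: Moves the arm, as the interface text tells. Its arguments: {"type":"object","properties":{"rows":{"type":"array","items":{"type":"array","items":{"type":"number"}}}},"required":["rows"]}

```bash
mkdir -p pics; cat > h.py <<'E'
import numpy as np, cv2
from scipy.spatial.transform import Rotation as R
from workcell import get_obs, optics, close_job, spotter, ctrl
def ray(cam,px):
    c=optics.calibration(cam); K=np.array(c["camera_matrix"]);d=np.array(c["distortion"])
    u=cv2.undistortPoints(np.array([[px]],float),K,d)[0,0]
    o=np.array(c["orientation"]); M=R.from_rotvec(o).as_matrix() if o.size==3 else o
    return np.array(c["xyz"],float), M@np.array([u[0],u[1],1])
def atz(cam,px,z):
    p,r=ray(cam,px); return p+r*(z-p[2])/r[2]
E
python3 - <<'E'
from h import *
o=get_obs(); print({k:np.round(v,3) for k,v in o.items()})
for c in("top","scene"):
    cv2.imwrite(f"pics/{c}0.png",optics.get_image(c))
    for l,z in(("key",44),("notch",55),("stud",73),("hub_top",67)):
        for q in spotter.find_in(c,l)[:2]: print(c,l,round(q["conf"],2),np.round(q["point"]),np.round(atz(c,q["point"],z)))
E
```

```text
{'t': np.float64(0.0), 'qpos': array([ 1.151,  0.424,  1.631,  0.   ,  1.089, -0.019]), 'qvel': array([ 0.   , -0.   ,  0.001,  0.002, -0.001,  0.   ]), 'joint_torque': array([ 1.0000e-03, -5.4464e+01, -2.7366e+01,  6.4000e-02,  2.3000e-02,
       -0.0000e+00]), 'ee_pos': array([243.579, 574.979, 196.229]), 'orientation': array([-6.250e-01, -3.078e+00,  2.000e-03]), 'ft_force': array([0.087, 0.291, 0.456]), 'moment': array([0.004, 0.032, 0.01 ]), 'grasp_force': np.float64(0.0), 'width': np.float64(87.302)}
top key 0.72 [303. 312.] [425. 283.  44.]
top notch 0.73 [296. 278.] [483. 296.  55.]
top stud 0.63 [295. 280.] [479. 297.  73.]
top hub_top 0.97 [296. 279.] [481. 295.  67.]
scene key 0.74 [287. 284.] [446. 249.  44.]
scene key 0.24 [360. 240.] [664. 235.  44.]
scene notch 0.77 [286. 266.] [473. 283.  55.]
scene stud 0.7 [287. 264.] [469. 274.  73.]
scene hub_top 0.74 [286. 265.] [469. 277.  67.]
```

View pics/top0.png

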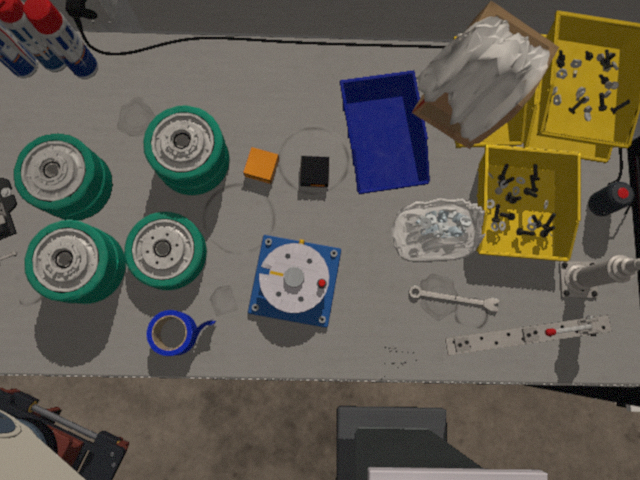

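View pics/scene0.png

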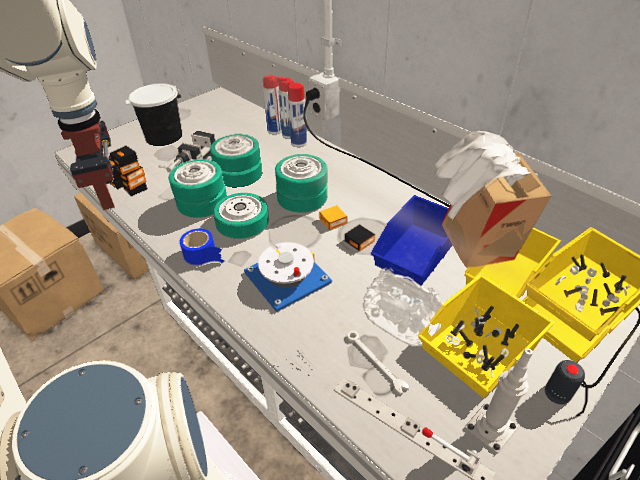

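The top view shows the hub at about (294,277), the stud at (322,284), the notch line at about (268,272) and the key at (302,241). I'll enlarge it to measure.

```bash
python3 - <<'E'
from h import *
im=optics.get_image("top"); x0,y0=240,225
cv2.imwrite("pics/topc.png",cv2.resize(im[y0:345,x0:350],None,fx=5,fy=5,interpolation=cv2.INTER_CUBIC))
hsv=cv2.cvtColor(im,cv2.COLOR_BGR2HSV)
def cents(m,name,z):
    n,l,s,c=cv2.connectedComponentsWithStats(m)
    for i in range(1,n):
        if s[i,4]>4 and x0<c[i][0]<350 and y0<c[i][1]<345: print(name,s[i],c[i].round(1),atz("top",c[i],z).round(1))
cents(cv2.inRange(hsv,(15,110,100),(35,255,255)),"yellow",44)
cents(cv2.inRange(hsv,(15,110,100),(35,255,255)),"yellow",55)
cents(cv2.inRange(hsv,(0,130,80),(10,255,255))|cv2.inRange(hsv,(170,130,80),(180,255,255)),"red",70)
# blue plate corners
m=cv2.inRange(hsv,(100,120,40),(125,255,255)); m[:y0]=0;m[345:]=0;m[:,:x0]=0;m[:,350:]=0
m=cv2.morphologyEx(m,cv2.MORPH_OPEN,np.ones((3,3)))
r=cv2.minAreaRect(np.argwhere(m)[:,::-1].astype(np.float32)); P=[atz("top",p,10) for p in cv2.boxPoints(r)]
print(np.round(P,1),np.mean(P,0))
for q in spotter.regions_of("top","hub_top")[:1]:
    g=q["region"]; print("region",g.sum(),np.argwhere(g).mean(0)[::-1])
print(optics.calibration("top")["xyz"])
E
```

```text
yellow [299 239   5   5  22] [301.1 241.1] [552.8 289.3  44. ]
yellow [270 271  13   5  37] [276.1 273.1] [493.3 332.5  44. ]
yellow [299 239   5   5  22] [301.1 241.1] [550.7 289.   55. ]
yellow [270 271  13   5  37] [276.1 273.1] [491.9 331.7  55. ]
red [318 279   8   8  41] [321.3 282.5] [475.1 251.4  70. ]
[[423.4 383.9  10. ]
 [570.3 364.1  10. ]
 [546.7 215.1  10. ]
 [400.6 238.7  10. ]] [485.27101176 300.46992779  10.        ]
region 3671 [293.55843095 278.39226369]
[ 364.91340741  262.73498012 1032.53385577]
```

View pics/topc.png

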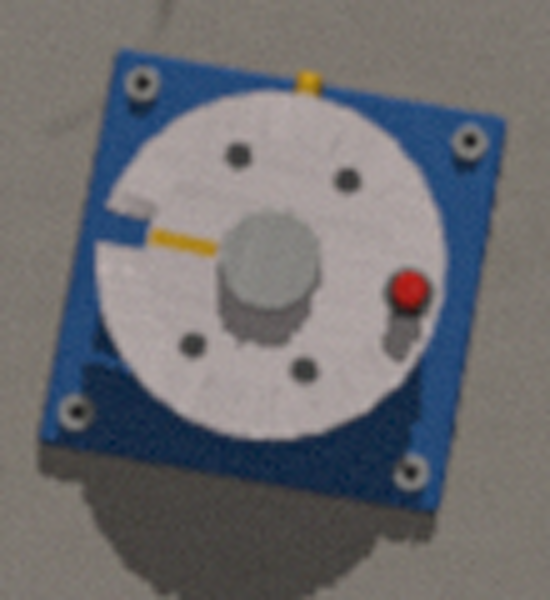

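Yellow key tip at crop (308,82), notch at (125,225), stud at (410,290), hub at (268,260). The flange needs about 87° clockwise seen from above. I'll move above the fixture to refine this with the wrist camera.

Call:
{"name": "move_arm", "arguments": {
  "rows": [
    [-4.1, -2, 0, 0, 50],
    [-4.1, -2, 0, 0, 0],
    [-4.1, -2, 0, 0, 0],
    [-4.1, -2, 0, 0, 0],
    [-4.1, -2, 0, 0, 0],
    [-4.1, -2, 0, 0, 0],
    [-4.1, -2, 0, 0, 0],
    [-4.1, -2, 0, 0, 0],
    [0, 0, 0, -6, 0],
    [0, 0, 0, -6, 0]
  ]
}}

```text
t: 1.85
ee_pos: [484.0, 299.5, 197.0]
orientation: [0.297, 3.127, 0.0]
ft_force: [0.3, 0.3, -0.6]
width: 0.6
grasp_force: 0.0
```

```bash
python3 - <<'E'
from h import *
o=get_obs(); print(o["t"],o["ee_pos"],R.from_rotvec(o["orientation"]).as_matrix().round(3),o["qpos"],o["width"])
print(optics.calibration("wrist")["xyz"])
cv2.imwrite("pics/w1.png",optics.get_image("wrist"))
for l,z in(("key",44),("notch",55),("stud",73),("hub_top",67)):
    for q in spotter.find_in("wrist",l)[:2]: print(l,round(q["conf"],2),np.round(q["point"]),np.round(atz("wrist",q["point"],z)))
E
```

```text
1.85 [483.95365143 299.46693754 197.02356344] [[-0.982  0.188  0.   ]
 [ 0.188  0.982  0.   ]
 [-0.     0.    -1.   ]] [ 5.33192411e-01  3.41543030e-01  1.75558404e+00  3.82786653e-05
  1.04432838e+00 -8.48110684e-01] 0.5855210612237868
[405.77690774 314.8222857  384.64089471]
key 0.66 [328. 158.] [426. 319.  44.]
notch 0.88 [318. 218.] [480. 299.  55.]
stud 0.57 [317. 218.] [475. 299.  73.]
hub_top 0.73 [317. 215.] [474. 299.  67.]
hub_top 0.73 [ 72. 234.] [447.  61.  67.]
```

View pics/w1.png

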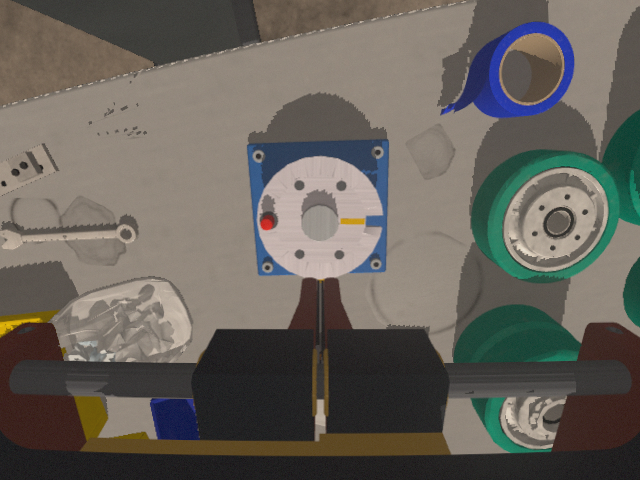

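The wrist view shows the disc centred near (320,217), the hub at (320,223), the stud at (267,222), the notch line at (352,221) and the fingertips at (320,280).

```bash
cat >> h.py <<'E'
def fl(cam,z,win):
    """z: plate underside height. returns centre, stud, notch angles"""
    im=optics.get_image(cam); hsv=cv2.cvtColor(im,cv2.COLOR_BGR2HSV); x0,x1,y0,y1=win
    W=np.zeros(im.shape[:2],np.uint8); W[y0:y1,x0:x1]=255
    red=(cv2.inRange(hsv,(0,130,80),(8,255,255))|cv2.inRange(hsv,(172,130,80),(180,255,255)))&W
    yel=cv2.inRange(hsv,(15,110,90),(35,255,255))&W
    out=[]
    for n,m,h in(("red",red,z+22),("yel",yel,z+8)):
        k,l,s,c=cv2.connectedComponentsWithStats(m)
        for i in range(1,k):
            if s[i,4]>15: out.append((n,s[i,4],c[i].round(1),atz(cam,c[i],h)))
    return im,out
E
python3 - <<'E'
from h import *
im,out=fl("wrist",47,(245,395,135,278))
for o in out: print(o)
# plate (bright grey) mask -> points on plane z=55 -> circle fit
hsv=cv2.cvtColor(im,cv2.COLOR_BGR2HSV)
blue=cv2.inRange(hsv,(100,120,30),(125,255,255)); blue[:135]=0; blue[282:]=0; blue[:,:240]=0; blue[:,395:]=0
cs,_=cv2.findContours(blue,cv2.RETR_EXTERNAL,cv2.CHAIN_APPROX_NONE)
pts=np.vstack(cs)[:,0]; hull=cv2.convexHull(pts); r=cv2.minAreaRect(hull)
P=np.array([atz("wrist",p,12) for p in cv2.boxPoints(r)]); print(P.round(1),P.mean(0))
pl=cv2.inRange(hsv,(0,0,150),(180,45,255)); pl[:135]=0; pl[276:]=0; pl[:,:250]=0; pl[:,388:]=0
k,l,s,c=cv2.connectedComponentsWithStats(pl); i=1+s[1:,4].argmax(); print(s[i],c[i])
cs,_=cv2.findContours((l==i).astype(np.uint8),cv2.RETR_EXTERNAL,cv2.CHAIN_APPROX_NONE)
p=np.array([atz("wrist",q[0].astype(float),55)[:2] for q in cs[0]])
from scipy.optimize import least_squares
f=least_squares(lambda v:np.hypot(p[:,0]-v[0],p[:,1]-v[1])-v[2],[482,299,62],loss="soft_l1"); print(f.x)
E
```

```text
('red', np.int32(156), array([266.3, 223.3]), array([472.41120408, 251.52935701,  69.        ]))
('yel', np.int32(144), array([351.5, 221.5]), array([489.76485563, 331.25462124,  55.        ]))
[[398.1 239.5  12. ]
 [421.8 384.1  12. ]
 [568.6 368.7  12. ]
 [542.7 207.2  12. ]] [482.8001925 299.8972381  12.       ]
[  256   157   127   119 10239] [319.54985838 218.37386464]
[482.22516241 298.67925435  60.25557716]
```

Call:
{"name": "move_arm", "arguments": {
  "rows": [
    [-1.3, -2.5, 0, 0, 0],
    [-1.35, -2.4, 0, 0, 0],
    [0, 0, 3, 1.5, 0],
    [0, 0, 3, 0, 0],
    [0, 0, 3, 0, 0],
    [0, 0, 2, 0, 0],
    [0, 0, 1.5, 0, 0],
    [0, 0, 1, 0, 0],
    [0, 0, 0, 0, 0]
  ]
}}

```text
t: 3.28
ee_pos: [499.9, 247.0, 61.6]
orientation: [-0.341, -3.122, 0.001]
ft_force: [0.0, 0.6, -0.5]
width: 0.3
grasp_force: 0.0
```

Call:
{"name": "move_arm", "arguments": {
  "rows": [
    [0.4, 0, 0, 0, 0],
    [0.4, 0, 0, 0, 0],
    [0.4, 0, 0, 0, 0],
    [0.44, -0.12, 0, 5, 0],
    [0.44, -0.12, 0, 5, 0],
    [0.44, -0.12, 0, 5, 0],
    [0.44, -0.12, 0, 5, 0],
    [0.44, -0.12, 0, 5, 0],
    [0.44, -0.12, 0, 5, 0]
  ]
}}

```text
t: 4.4
ee_pos: [461.4, 254.3, 62.3]
orientation: [1.142, 2.926, 0.0]
ft_force: [0.2, 0.6, -0.1]
width: 0.5
grasp_force: 0.0
```

```bash
python3 - <<'E'
from h import *
im,out=fl("top",47,(240,350,225,345))
C=np.array([482.5,299.5])
for o in out: d=o[3][:2]-C; print(o, np.hypot(*d), np.arctan2(d[1],d[0]))
o=get_obs();d=o["ee_pos"][:2]-C; print(o["t"],o["ee_pos"],d,np.hypot(*d),np.arctan2(d[1],d[0]),o["ft_force"])
cv2.imwrite("pics/t2.png",cv2.resize(im[215:355,230:370],None,fx=4,fy=4))
E
```

```text
4.45 [460.94154893 254.36878484  62.20179903] [-21.55845107 -45.13121516] 50.01593141097376 -2.016432137330302 [-0.11176859 -1.57335917 -0.23805298]
```

View pics/t2.png

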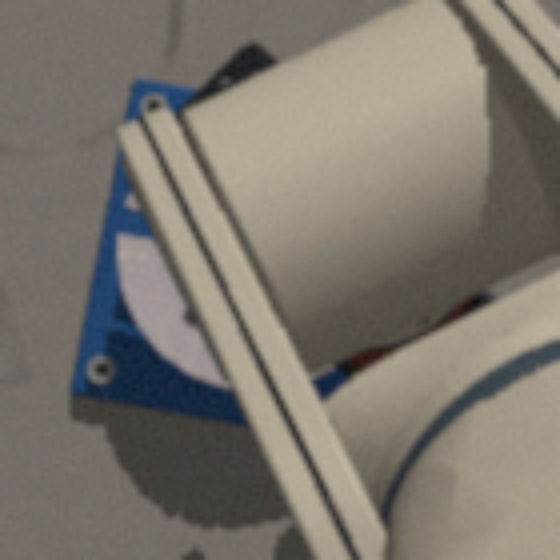

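The arm hides the disc in the top view, so I'll use the wrist camera.

```bash
python3 - <<'E'
from h import *
C=np.array([482.5,299.5])
for cam,w in(("wrist",(150,500,0,340)),("scene",(235,340,230,320))):
    im,out=fl(cam,47,w)
    for o in out: d=o[3][:2]-C; print(cam,o, np.hypot(*d), np.arctan2(d[1],d[0]))
    if cam=="wrist": cv2.imwrite("pics/w2.png",im)
E
```

```text
wrist ('yel', np.int32(398), array([448.9, 224.7]), array([489.81656288, 331.08717507,  55.        ])) 32.423474852400105 1.3431796192316812
scene ('red', np.int32(88), array([285.1, 231.5]), array([538.21073477, 361.02481626,  69.        ])) 82.99993364474112 0.8349507259043086
scene ('red', np.int32(230), array([286.2, 260.1]), array([477.23721474, 286.32807314,  69.        ])) 14.184377529438159 -1.9509109077944098
scene ('red', np.int32(45), array([296.2, 271. ]), array([470.63063777, 245.70601154,  69.        ])) 55.08788391310186 -1.7879615526482366
```

View pics/w2.png

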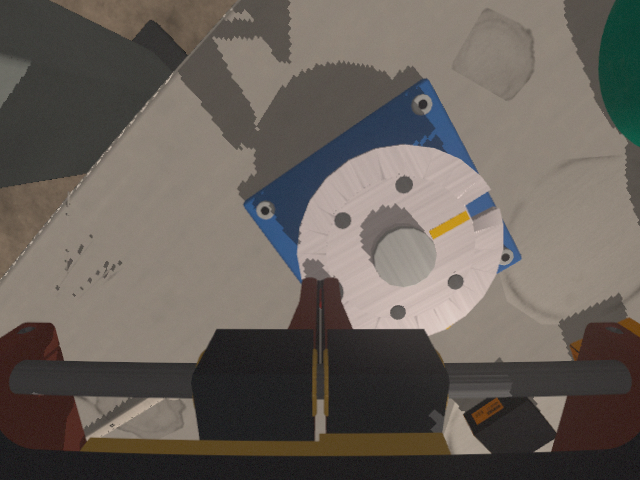

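The line is still at the old angle and the fingers at (320,280) hide the place where the stud should be. It looks as if the fingers passed the stud. I'll check from the scene camera.

```bash
python3 - <<'E'
from h import *
o=get_obs();print(o["ee_pos"],o["width"],o["ft_force"],atz("wrist",(320,280),62),optics.calibration("wrist")["xyz"])
im=optics.get_image("scene")
cv2.imwrite("pics/s2.png",cv2.resize(im[190:310,220:350],None,fx=5,fy=5,interpolation=cv2.INTER_CUBIC))
E
```

```text
[461.51647851 254.29231288  62.19550084] 0.5107544005188202 [ 0.15704787  0.3222121  -0.05210779] [462.64851086 253.94071029  62.        ] [402.71947111 308.37173686 249.81584562]
```

View pics/s2.png

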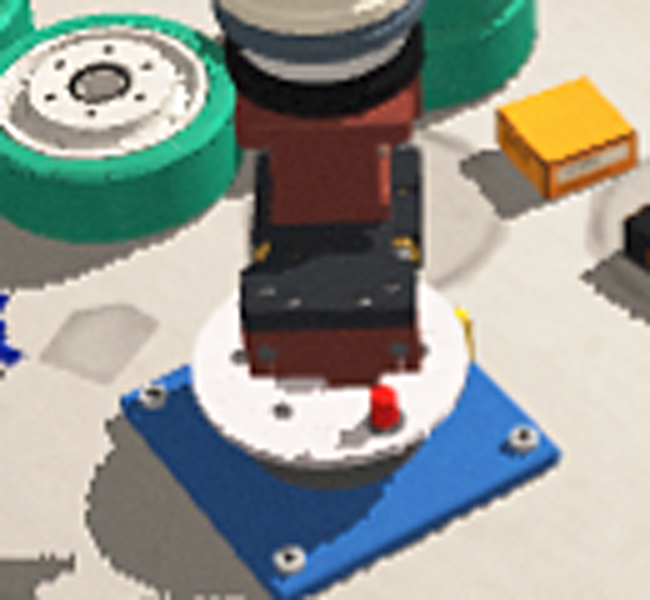

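The scene view shows the stud at crop (383,408), unmoved, and the gripper apparently behind it. I'll project the TCP and stud into the picture to explain this.

```bash
cat >> h.py <<'E'
def proj(cam,p):
    c=optics.calibration(cam);o=np.array(c["orientation"]); M=R.from_rotvec(o).as_matrix() if o.size==3 else o
    q=M.T@(np.array(p,float)-np.array(c["xyz"]))
    return cv2.projectPoints(q.reshape(1,1,3),np.zeros(3),np.zeros(3),np.array(c["camera_matrix"]),np.array(c["distortion"]))[0].ravel()
E
python3 - <<'E'
from h import *
print(optics.calibration("scene")["xyz"])
for n,p in dict(tcp=(461.5,254.3,62),fing80=(461.5,254.3,142),hub=(482.5,299.5,67),stud=(472.5,251.5,69),studplate=(472.5,251.5,55)).items():
    for c in("scene","top","wrist"): 
        q=proj(c,p); print(n,c,q.round(1),((q-[220,190])*5).round() if c=="scene" else "")
E
```

```text
[  24.11364897 -318.77557658  804.24510569]
tcp scene [290.5 273.4] [353. 417.]
tcp top [319.4 290.7] 
tcp wrist [318.9 278. ] 
fing80 scene [288.1 246.3] [340. 281.]
fing80 top [320.  285.8] 
fing80 wrist [318.6 363.3] 
hub scene [284.2 256.7] [321. 333.]
hub top [293.9 277.9] 
hub wrist [403.3 256.8] 
stud scene [295.  269.2] [375. 396.]
stud top [321.2 284. ] 
stud wrist [328.2 298.8] 
studplate scene [295.4 273.7] [377. 419.]
studplate top [321.1 284.9] 
studplate wrist [327.6 288.6]
```

```bash
python3 - <<'E'
from h import *
c=R.from_rotvec([-.625,-3.078,.002]).as_matrix()
t=np.array([243.8,575.4,197])
for s in(-1,1):
  for dz in (0,-19): 
    q=proj("scene",t+c@np.array([0,s*50,dz])); print(s,dz,q)
im=cv2.imread("pics/scene0.png")
cv2.imwrite("pics/s0c.png",cv2.resize(im[100:230,40:160],None,fx=4,fy=4,interpolation=cv2.INTER_CUBIC))
E
```

```text
-1 0 [111.85541834 217.76349942]
-1 -19 [108.96014769 210.51787575]
1 0 [109.84987814 191.147218  ]
1 -19 [107.15572489 184.08273154]
```

View pics/s0c.png

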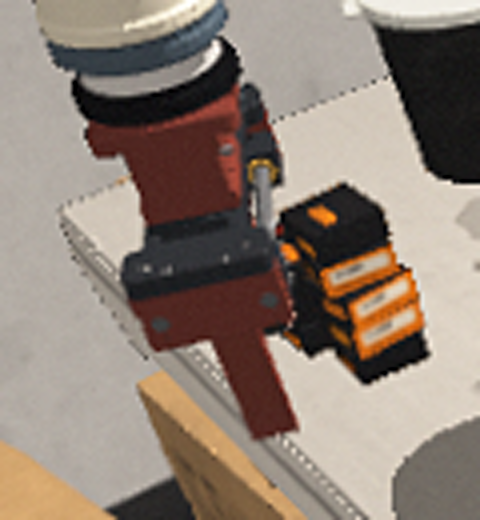

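The drawn fingertip at crop (275,432) sits about 20 mm short of where the TCP projects. The finger also passed over the stud top without contact, so the true tip is about 20 mm behind the reported TCP. I'll retrace and go lower, checking by force.

Call:
{"name": "move_arm", "arguments": {
  "rows": [
    [-0.43, 0.16, 0, -5, 0],
    [-0.43, 0.16, 0, -5, 0],
    [-0.43, 0.16, 0, -5, 0],
    [-0.43, 0.16, 0, -5, 0],
    [-0.43, 0.16, 0, -5, 0],
    [-0.43, 0.16, 0, -5, 0],
    [-0.6, 0, 0, 0, 0],
    [-0.6, 0, 0, 0, 0],
    [0, 0, 0.7, 0, 0],
    [0, 0, 0, 0, 0]
  ]
}}

```text
t: 5.85
ee_pos: [499.6, 246.7, 54.2]
orientation: [-0.342, -3.122, 0.001]
ft_force: [0.9, -0.9, 0.4]
width: 0.5
grasp_force: 0.0
```

Call:
{"name": "move_arm", "arguments": {
  "rows": [
    [0, 0, 0.4, 0, 0],
    [0, 0, 0, 0, 0]
  ]
}}

```text
t: 6.1
ee_pos: [499.9, 247.0, 50.6]
orientation: [-0.341, -3.122, 0.001]
ft_force: [-0.2, -0.1, 0.3]
width: 0.7
grasp_force: 0.0
```

Call:
{"name": "move_arm", "arguments": {
  "rows": [
    [0, 0, 0.3, 0, 0],
    [0, 0, 0, 0, 0]
  ]
}}

```text
t: 6.35
ee_pos: [500.1, 247.0, 47.8]
orientation: [-0.341, -3.123, 0.0]
ft_force: [-1.0, -0.4, 0.3]
width: 0.4
grasp_force: 0.0
```

```bash
python3 - <<'E'
from h import *
o=get_obs();print(o["ee_pos"],o["ft_force"],proj("scene",o["ee_pos"]),proj("wrist",o["ee_pos"]))
a=optics.get_image("scene")[210:310,235:345]; b=optics.get_image("wrist")[150:350,220:440]
cv2.imwrite("pics/c3.png",np.hstack([cv2.resize(a,(385,350),interpolation=cv2.INTER_CUBIC),cv2.resize(b,(385,350))]))
E
```

```text
[500.0883762  247.04258148  47.76268123] [-0.99046141 -0.38939715  0.28395554] [306.24018496 270.69564573] [319.13696107 277.96337658]
```

View pics/c3.png

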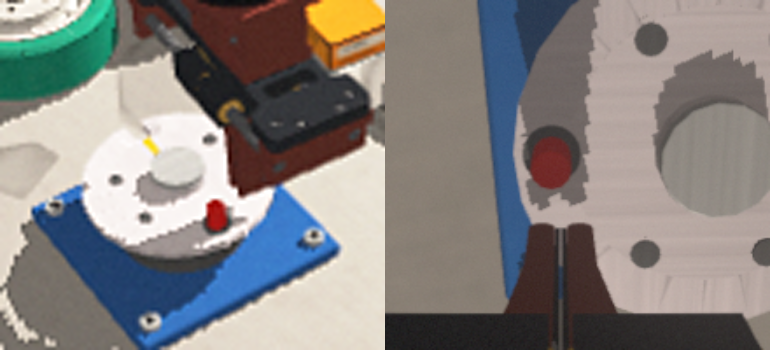

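Left: the stud is unmoved and the gripper is behind it. Right: the stud is at (550,165), the finger edge at (560,225) and the plate clear below. TCP z 48 gives no contact with a plate at 55, which confirms the tip offset. I'll go 4 mm lower, then push a little.

Call:
{"name": "move_arm", "arguments": {
  "rows": [
    [0, 0, 0.4, 0, 0],
    [0, 0, 0, 0, 0]
  ]
}}

```text
t: 6.7
ee_pos: [500.0, 247.0, 43.6]
orientation: [-0.341, -3.123, 0.001]
ft_force: [-0.1, 0.5, -0.5]
width: 0.4
grasp_force: 0.0
```

Call:
{"name": "move_arm", "arguments": {
  "rows": [
    [0.4, 0, 0, 0, 0],
    [0.4, 0, 0, 0, 0],
    [0.4, 0, 0, 0, 0],
    [0.44, -0.12, 0, 5, 0],
    [0.44, -0.12, 0, 5, 0],
    [0.44, -0.12, 0, 5, 0],
    [0.44, -0.12, 0, 5, 0]
  ]
}}

```text
t: 7.58
ee_pos: [470.5, 251.3, 44.1]
orientation: [0.882, 3.015, 0.001]
ft_force: [1.0, -0.4, -0.4]
width: 0.4
grasp_force: 0.5
```

```bash
cat > m.py <<'E'
from h import *
C=np.array([482.5,299.5])
o=get_obs(); d=o["ee_pos"][:2]-C; print(o["t"],o["ee_pos"].round(1),"tcp ang",np.arctan2(d[1],d[0]),np.hypot(*d),o["ft_force"].round(1))
im,out=fl("wrist",47,(150,520,0,345))
for o in out: d=o[3][:2]-C; print(o[:3],o[3].round(1), np.hypot(*d).round(1), np.arctan2(d[1],d[0]).round(3))
E
python3 m.py
```

```text
7.575 [470.5 251.3  44.1] tcp ang -1.8155656221031853 49.66861287466171 [ 1.  -0.4 -0.4]
('red', np.int32(577), array([315.1, 263.4])) [453.1 259.8  69. ] 49.4 -2.208
('yel', np.int32(429), array([465.9, 260.2])) [500.8 327.2  55. ] 33.2 0.989
```

The flange is now turning with the finger. I'll continue.

Call:
{"name": "move_arm", "arguments": {
  "rows": [
    [0.44, -0.12, 0, 5, 0],
    [0.44, -0.12, 0, 5, 0],
    [0.44, -0.12, 0, 5, 0],
    [0.44, -0.12, 0, 5, 0],
    [0.44, -0.12, 0, 5, 0],
    [0.44, -0.12, 0, 5, 0],
    [0.44, -0.12, 0, 5, 0],
    [0.44, -0.12, 0, 5, 0],
    [0.44, -0.12, 0, 5, 0],
    [0.44, -0.12, 0, 5, 0]
  ]
}}

```text
t: 8.88
ee_pos: [436.4, 279.4, 44.1]
orientation: [2.072, 2.361, 0.0]
ft_force: [0.6, -1.6, 0.6]
width: 0.8
grasp_force: 0.6
```

```bash
python3 m.py
```

```text
8.875 [436.4 279.4  44.1] tcp ang -2.7302701334306043 50.263550199468085 [ 0.6 -1.6  0.6]
('red', np.int32(588), array([317.5, 264. ])) [432.9 298.2  69. ] 49.7 -3.116
('yel', np.int32(420), array([468.3, 264.3])) [515.9 303.1  55. ] 33.5 0.108
('yel', np.int32(83), array([495.1, 267.7])) [531.3 303.1  55. ] 49.0 0.073
('yel', np.int32(24), array([513.6, 284.9])) [544.9 294.2  55. ] 62.6 -0.085
```

Call:
{"name": "move_arm", "arguments": {
  "rows": [
    [0.44, -0.12, 0, 5, 0],
    [0.36, -0.1, 0, 4, 0],
    [0.18, -0.05, 0, 2, 0],
    [0, 0, 0, 0, 0]
  ]
}}

```text
t: 9.43
ee_pos: [432.9, 288.9, 44.0]
orientation: [2.285, 2.156, -0.0]
ft_force: [-0.5, -0.5, -0.2]
width: 0.3
grasp_force: 0.3
```

```bash
python3 m.py; python3 - <<'E'
from h import *
im=optics.get_image("wrist"); cv2.imwrite("pics/w4.png",cv2.resize(im[170:350,300:560],None,fx=3,fy=3,interpolation=cv2.INTER_CUBIC))
E
```

```text
9.425 [432.9 288.9  44. ] tcp ang -2.930628883697777 50.689053500709356 [-0.5 -0.5 -0.2]
('red', np.int32(604), array([318.9, 264.3])) [433.6 307.5  69. ] 49.5 2.98
('yel', np.int32(418), array([505.9, 264.1])) [536.4 296.1  55. ] 54.0 -0.063
('yel', np.int32(417), array([469.5, 265.2])) [516.  296.7  55. ] 33.7 -0.084
```

View pics/w4.png

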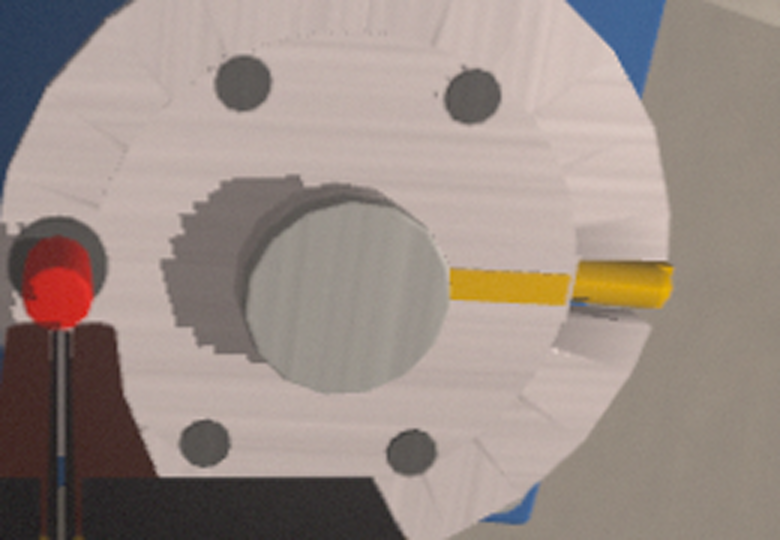

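The line at (509,287) nearly meets the key at (625,287). I'll compare them with the key at its own height.

```bash
cat >> m.py <<'E'
hsv=cv2.cvtColor(im,cv2.COLOR_BGR2HSV)
h=np.array(C)
for z in(41,44):
    for o in out:
        if o[0]=="yel" and o[3][0]>525: p=atz("wrist",o[2],z); d=p[:2]-C; print("key z",z,p.round(1),np.hypot(*d).round(1),np.arctan2(d[1],d[0]).round(3))
E
python3 m.py; python3 - <<'E'
from h import *
C=np.array([482.5,299.5])
# predicted pixels: line mid, notch sides and key sides, key yaw a, notch angle b
for a in(-.16,-.14,-.12,-.10):
    u=np.array([np.cos(a),np.sin(a)]);v=np.array([-u[1],u[0]])
    print(a,[proj("wrist",[*(C+u*72+v*s),41]).round(1) for s in(0,)],[proj("wrist",[*(C+u*53),44]).round(1)],"line",proj("wrist",[*(C+u*33),55]).round(1),"hub",proj("wrist",[*C,67]).round(1))
E
```

```text
9.525 [433.  288.9  44. ] tcp ang -2.9300282451381023 50.651989046035645 [ 0.1 -0.1  0.2]
('red', np.int32(603), array([318.8, 264.2])) [433.6 307.5  69. ] 49.5 2.978
('yel', np.int32(416), array([505.9, 264. ])) [536.5 296.   55. ] 54.1 -0.064
('yel', np.int32(416), array([469.3, 265.1])) [516.  296.7  55. ] 33.6 -0.084
key z 41 [544.3 290.3  41. ] 62.5 -0.148
key z 44 [542.6 291.5  44. ] 60.7 -0.132
-0.16 [array([520.7, 266.6])] [array([492.7, 265.5])] line [467.4 269.3] hub [414.6 272.1]
-0.14 [array([521.4, 264.3])] [array([493.2, 263.8])] line [467.7 268.2] hub [414.6 272.1]
-0.12 [array([521.9, 262.1])] [array([493.5, 262.1])] line [467.9 267.1] hub [414.6 272.1]
-0.1 [array([522.5, 259.8])] [array([493.9, 260.4])] line [468.1 266. ] hub [414.6 272.1]
```

Call:
{"name": "move_arm", "arguments": {
  "rows": [
    [0.14, -0.04, 0, 1.5, 0],
    [0, 0, 0, 0, 0]
  ]
}}

```text
t: 9.82
ee_pos: [432.7, 290.4, 44.0]
orientation: [2.316, 2.123, -0.0]
ft_force: [0.4, -1.9, 0.4]
width: 0.7
grasp_force: 0.6
```

```bash
python3 m.py; python3 - <<'E'
from h import *
from scipy.optimize import least_squares
im=optics.get_image("wrist"); hsv=cv2.cvtColor(im,cv2.COLOR_BGR2HSV)
yel=cv2.inRange(hsv,(15,110,90),(35,255,255)); yel[:200]=0; yel[340:]=0
k,l,s,c=cv2.connectedComponentsWithStats(yel)
A=[(s[i].tolist(),c[i].round(1)) for i in range(1,k) if s[i,4]>40 and c[i][0]<560]; print(A)
g=cv2.cvtColor(im,cv2.COLOR_BGR2GRAY)
# scan columns across the notch
for x in (500,506,512): print(x,g[236:292:1,x].tolist())
# hub circle
gb=cv2.GaussianBlur(g,(5,5),0)
hc=cv2.HoughCircles(gb,cv2.HOUGH_GRADIENT_ALT,1.5,30,param1=120,param2=.7,minRadius=25,maxRadius=45); print(hc)
if hc is not None:
    for q in hc[0]: print(atz("wrist",q[:2],67))
E
```

```text
9.825 [432.7 290.4  44. ] tcp ang -2.9598290863470385 50.603545154961026 [ 0.4 -1.9  0.4]
('red', np.int32(600), array([319. , 264.6])) [433.9 308.8  69. ] 49.4 2.952
('yel', np.int32(340), array([505.9, 262.7])) [536.3 295.5  55. ] 54.0 -0.074
('yel', np.int32(418), array([469.5, 265.2])) [516.  295.9  55. ] 33.7 -0.108
key z 41 [544.  289.6  41. ] 62.3 -0.16
key z 44 [542.3 290.8  44. ] 60.5 -0.144
[([491, 255, 34, 15, 401], array([508.2, 262.6])), ([450, 259, 41, 13, 418], array([469.5, 265.2]))]
500 [190, 190, 189, 188, 187, 193, 192, 209, 191, 172, 169, 168, 169, 171, 170, 168, 164, 165, 166, 168, 157, 132, 136, 141, 146, 156, 161, 153, 152, 147, 144, 134, 128, 140, 141, 141, 126, 104, 108, 137, 153, 164, 161, 162, 160, 161, 164, 163, 163, 165, 165, 165, 166, 168, 180, 187]
506 [188, 191, 190, 189, 192, 193, 204, 207, 187, 178, 173, 174, 175, 175, 177, 175, 172, 170, 171, 173, 162, 132, 134, 138, 142, 151, 162, 157, 150, 147, 143, 140, 130, 132, 139, 138, 135, 111, 120, 127, 118, 162, 170, 166, 166, 167, 170, 170, 170, 170, 171, 171, 170, 172, 172, 176]
512 [190, 193, 191, 190, 190, 214, 208, 191, 188, 184, 181, 180, 181, 180, 183, 182, 178, 177, 176, 179, 167, 127, 130, 137, 140, 145, 159, 156, 154, 148, 144, 141, 133, 125, 139, 139, 141, 138, 138, 137, 147, 161, 176, 172, 174, 173, 174, 176, 175, 176, 179, 176, 174, 167, 158, 142]
[[[411.       267.        33.149525]]]
[480.66679664 302.60796959  67.        ]
```

Slot mid is at row ~267, the key at ~262.5, and the expected parallax is ~2.7 px. They agree to within 1 mm, inside the 2 mm clearance. I'll back off, rise and go over the hub.

Call:
{"name": "move_arm", "arguments": {
  "rows": [
    [-0.5, 0, 0, 0, 0],
    [-1, 0, 0, 0, 0],
    [0, 0, -2, 0, 0],
    [0, 0, -1.5, 0, 0],
    [1, 1.6, 0, 0, 0],
    [1, 1.6, 0, 0, 0],
    [0.9, 1.6, 0, 0, 0],
    [0, 0, 1.5, 0, 0],
    [0, 0, 1, 0, 0],
    [0, 0, 0, 0, 0]
  ]
}}

```text
t: 11.18
ee_pos: [480.0, 299.1, 52.5]
orientation: [-2.315, -2.123, 0.005]
ft_force: [-0.3, -0.6, 0.1]
width: 0.8
grasp_force: 0.0
```

```bash
python3 - <<'E'
from h import *
o=get_obs();print(o["ee_pos"],o["ft_force"])
im=optics.get_image("wrist"); cv2.imwrite("pics/w5.png",im[100:360,180:460])
E
```

```text
[480.03577767 299.1451436   52.50016345] [-0.30784169 -0.63155584  0.06909861]
```

Call:
{"name": "move_arm", "arguments": {
  "rows": [
    [0, 0, 0.3, 0, 0],
    [0, 0, 0.3, 0, 0],
    [0, 0, 0, 0, 0]
  ]
}}

```text
t: 11.6
ee_pos: [481.7, 300.1, 47.9]
orientation: [-2.316, -2.123, 0.0]
ft_force: [-0.4, 0.4, 0.2]
width: 0.3
grasp_force: 0.0
```

Call:
{"name": "move_arm", "arguments": {
  "rows": [
    [0, 0, 0.3, 0, 0],
    [0, 0, 0.3, 0, 0],
    [0, 0, 0, 0, 0]
  ]
}}

```text
t: 11.98
ee_pos: [481.7, 300.1, 41.7]
orientation: [-2.315, -2.123, 0.0]
ft_force: [0.4, -0.5, -0.2]
width: 0.4
grasp_force: 0.0
```

Call:
{"name": "move_arm", "arguments": {
  "rows": [
    [0, 0, 0.3, 0, 0],
    [0, 0, 0, 0, 0]
  ]
}}

```text
t: 12.22
ee_pos: [481.8, 300.2, 39.0]
orientation: [-2.316, -2.123, -0.0]
ft_force: [-0.7, -0.1, 1.3]
width: 0.6
grasp_force: 0.8
```

Call:
{"name": "move_arm", "arguments": {
  "rows": [
    [0, 0, 0.2, 0, 0],
    [0, 0, 0, 0, 0]
  ]
}}

```text
t: 12.48
ee_pos: [481.9, 300.2, 37.1]
orientation: [2.315, 2.123, 0.0]
ft_force: [0.0, -1.0, 3.9]
width: 0.4
grasp_force: 1.8
```

Call:
{"name": "move_arm", "arguments": {
  "rows": [
    [0, 0, 0.2, 0, 0],
    [0, 0, 0, 0, 0]
  ]
}}

```text
t: 12.72
ee_pos: [481.9, 300.2, 35.1]
orientation: [2.316, 2.123, 0.0]
ft_force: [-1.4, -0.6, 3.5]
width: 0.6
grasp_force: 2.0
```

```bash
python3 - <<'E'
from h import *
o=get_obs();print(o["ee_pos"],o["ft_force"])
a=optics.get_image("scene")[210:310,235:345]; b=optics.get_image("wrist")[150:350,220:440]
cv2.imwrite("pics/c5.png",np.hstack([cv2.resize(a,(385,350),interpolation=cv2.INTER_CUBIC),cv2.resize(b,(385,350))]))
E
```

```text
[481.85316393 300.20802939  35.08307785] [-1.4053117  -0.64338878  3.48302826]
```

View pics/c5.png

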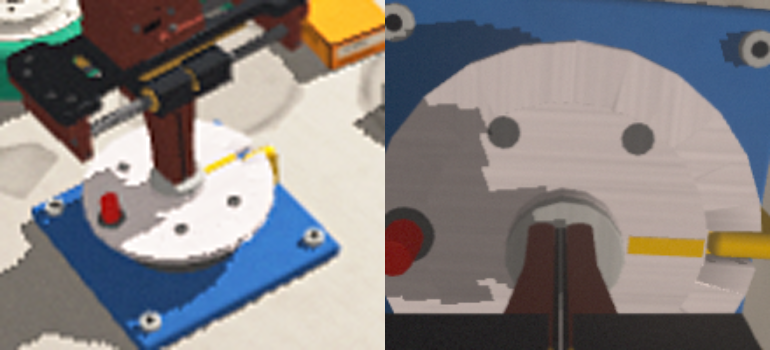

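Left: fingers stand on the hub. Right: the yellow line (665,247) and key (738,245) are in line. I'll keep pressing.

Call:
{"name": "move_arm", "arguments": {
  "rows": [
    [0, 0, 0.2, 0, 0],
    [0, 0, 0.2, 0, 0],
    [0, 0, 0, 0, 0]
  ]
}}

```text
t: 13.2
ee_pos: [481.9, 300.2, 31.0]
orientation: [2.315, 2.123, 0.0]
ft_force: [-0.5, -1.2, 3.8]
width: 0.0
grasp_force: 2.1
```

Call:
{"name": "move_arm", "arguments": {
  "rows": [
    [0, 0, 0.2, 0, 0],
    [0, 0, 0.2, 0, 0],
    [0, 0, 0, 0, 0]
  ]
}}

```text
t: 13.58
ee_pos: [481.9, 300.2, 28.5]
orientation: [2.315, 2.123, 0.0]
ft_force: [-4.3, -2.7, 21.0]
width: 0.6
grasp_force: 10.3
```

Call:
{"name": "move_arm", "arguments": {
  "rows": [
    [0, 0, 0.2, 0, 0],
    [0, 0, 0, 0, 0]
  ]
}}

```text
t: 13.82
ee_pos: [482.0, 300.2, 28.4]
orientation: [2.316, 2.123, 0.001]
ft_force: [-10.7, -7.1, 40.0]
width: 0.5
grasp_force: 20.2
```

It stopped firmly at 28.4 mm, which is about 13 mm below first contact. I'll retract clear and verify.

Call:
{"name": "move_arm", "arguments": {
  "rows": [
    [0, 0, -0.5, 0, 0],
    [0, 0, -2, 0, 0],
    [0, 0, -4, 0, 0],
    [0, 0, -5, 0, 0],
    [0, 0, -5, 0, 0],
    [-5, 0, 0, 0, 0],
    [-5, 0, 0, 0, 0],
    [-5, 0, 0, 0, 0],
    [0, 0, 0, 0, 0],
    [0, 0, 0, 0, 0]
  ]
}}

```text
t: 15.08
ee_pos: [469.2, 151.0, 189.9]
orientation: [-2.316, -2.122, -0.001]
ft_force: [1.1, -0.4, 0.2]
width: 0.6
grasp_force: 0.0
```

```bash
python3 - <<'E'
from h import *
o=get_obs();print(o["t"],o["ee_pos"],o["ft_force"])
C=np.array([482.5,299.5])
for cam,w in(("wrist",(0,640,0,330)),("top",(240,350,225,345)),("scene",(235,345,230,320))):
    im,out=fl(cam,34,w)
    for q in out:
        d=q[3][:2]-C
        if np.hypot(*d)<90: print(cam,q[:3],q[3].round(1),np.hypot(*d).round(1),np.arctan2(d[1],d[0]).round(3))
a=optics.get_image("scene")[210:310,235:345]; b=optics.get_image("top")[225:335,240:350]
u,v=proj("wrist",[482,300,50]).astype(int); print(u,v)
cv2.imwrite("pics/c6.png",np.hstack([cv2.resize(x,(390,390),interpolation=cv2.INTER_CUBIC) for x in(a,b)]))
E
```

```text
15.075 [469.18111392 151.02098859 189.93180099] [ 1.07754598 -0.42609272  0.15405495]
wrist ('red', np.int32(224), array([262.7,  49. ])) [434.4 307.2  56. ] 48.7 2.982
wrist ('yel', np.int32(191), array([357. ,  57.3])) [514.9 296.5  42. ] 32.6 -0.094
wrist ('yel', np.int32(361), array([388.5,  63.1])) [542.6 289.5  42. ] 60.9 -0.166
top ('red', np.int32(39), array([288.4, 305. ])) [435.9 308.2  56. ] 47.4 2.958
top ('yel', np.int32(102), array([299. , 250.9])) [535.  292.6  42. ] 52.9 -0.13
scene ('red', np.int32(44), array([266.2, 271.1])) [431.7 301.9  56. ] 50.9 3.095
scene ('yel', np.int32(60), array([306.2, 255.8])) [536.1 286.8  42. ] 55.1 -0.233
320 54
```

View pics/c6.png

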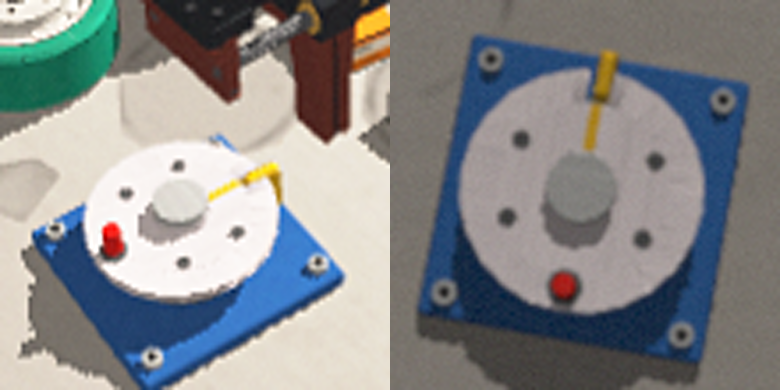

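Both views show the line and key joined with the key lying in the notch. The stud's scene-camera offset matches the start only for a 13 mm lower plate, so the flange is home. The arm is clear and the bystanders should be undisturbed.

```bash
python3 -c "
from h import *
print(close_job())"
```

```text
the job is handed in; nothing more can be done
None
```

I turned the flange about 87° clockwise, pressed it down about 13 mm until it stopped hard with the key in the notch, moved the arm clear and handed the job in; no verdict came back.

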